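# Fit the worm-drive band to the cooler's air stub

### The arm

A 6-joint arm with a two-finger parallel gripper is mounted at the origin on the work surface. World frame = base frame: x ahead of the robot, y to its left, z up, the work surface at z = 0. Lengths are in m, angles in degrees, forces in N, time in s.
With the tool pointing down it reaches from about 0.25 to 0.725 m from the base axis. Payload 9.7 kg.
Tool frame: the origin (TCP) lies at the very end of the fingers, on their centre line; the grasp point (between the pads) lies 19 mm behind it; z points along the fingers, y is the line along which they close (so a half turn about z gives the same grasp; the last joint's range is limited). The gripper opens to 85 mm and grips with 20 to 120 N. Pads are 22 mm wide; open, the fingers measure 114 mm over their backs; the gripper's body (76 mm by 85 mm) begins 54 mm behind the grasp point. The pads swing forward as they close: fully open they stand 13 mm farther back than shut.
Start: joints at [-72.651, 4.979, 10.078, 95.1, 0, 90], TCP at [0.164, -0.525, 0.231] pointing down, gripper open.
Joint ranges: [-179.16, 179.16], [-48.56, 103.87], [-65.8, 70.77], [-126.05, 130.52], [-82.76, 87.17], [-180, 180]. Speed limits (degrees/s): [127.2, 127.2, 147.25, 180, 180, 180].

### API

Orientations are given as [roll, pitch, yaw] about the fixed x, y, z axes, in that order (R = Rz(yaw) Ry(pitch) Rx(roll)).
In Python, from workcell import telemetry, optics, workorder gives the robot as it stands.
- The arm moves only by the shell command python3 -m handwheel 'ROWS' [FORCE]. ROWS is JSON, a list of rows, each an object of numbers: "tx", "ty", "tz": the shift along the tool's x, y, z in m; "ax", "ay", "az": the turn, a rotation vector about the tool's x, y, z in degrees; "jaw": the gripper command: -1 is shut, 1 is fully open, values between are in proportion. A call has exactly 10 rows; each row shifts and turns the commanded pose from where the row before left it, along the tool's axes as they then stand; what a row does not reach is not made up. A row lasts 1/8 s, in which the tool goes at most 62.5 mm and 10.7 degrees, less where a joint would pass 70% of its speed; a pose out of reach is approached as far as the arm can. A call is refused whole if a number of a shift passes 0.0625 or a number of a turn 10.7, either way. A call with a gripper value outside its range is refused whole. The fingers move at their own pace and stop on an object; FORCE is the grip in N (left out, the last holds). Time passes only in rows, so rows that do not move let the fingers close, or fill a call up. It gives the time, the measured TCP pose, the force, the opening and the grip force at its end, in the units of the state.
- telemetry.get_obs(): the state, without advancing time (a new reading comes with each control period).
- optics.camera(name): name is "side" or "top"; returns a dict with "color" (400x640x3 uint8, red, green, blue), "K" (3x3 intrinsics, pixels), "k1" (the pictures are not rectified: a ray, as slopes to the right and down, at radius r is drawn at 1 + k1 r^2 times it, then the intrinsics apply), "extrinsics" (4x4, takes a point from camera to world coordinates). Camera axes: x right, y down, z forward; pixel columns grow to the right and rows downward; lengths in m; the calibration is good to about 2 mm. A picture is of the moment at which its call begins. There is no depth.
- workorder.job_done(): hands the job in; it is judged then, once.
The state is a dict: "time": time; "q": joint angles; "qd": joint speeds; "joint_efforts": joint torques, N m; "ee_pos": TCP position; "tcp_rot": TCP orientation; "wrist_force": force on the tool from outside, world axes, zero at the start; "torque": the same for the moment, N m; "opening": finger opening in m; "grasp_force": force on a finger pad.
Only numpy, scipy, OpenCV 4.12 (cv2) and the standard library are available. Lean on these libraries where they do the work, as an engineer would, in place of code of your own. Each camera call takes 0.05 s, during which the arm holds its last target. There are 200 camera calls.

### The job

Take the worm-drive band from its stand and, its screw still slack, slide it along the cooler's sloping barbed stub until fully home against the shoulder, worm housing on its ledge and key up. Then turn the key clockwise until the screw is snug at its stop, and let go. Leave the test socket, the tray and the blower where they are.

Things in the scene. Friction and masses are not known exactly. Their poses are not given: they have to be found in the camera images.
- cooler: Fixed grey wedge-shaped cooler, 160 wide, 130 high, its body lying on the robot's side of the stub. Origin: on the bench, under the root of the stub. x: level, where the stub points, away from the robot (within 0.35 rad of world x); z up. Its inclined face carries the stub. Near the stub it stays below the stub's z=35.
- stub: Black barbed stub of the cooler. Origin: its root's centre on the inclined face, 100 above the bench. x: along the stub, outwards, 25 deg above level; y: level, left; z: square to both, 25 deg from vertical, leaning back over the cooler. Along x: shoulder collar radius 33 from 36 to 40, seat radius 26 to 74, then a tapering nose, radius 27 at 76 to 19.5 at the mouth, 105.
- ledge (a point): Middle of the top surface of the aluminium ledge for the worm housing, fixed beside the stub; stub axes. In the stub's frame at x=53, y=43, z=-23.5. Ledge from x=0 to 74, then a lip drooping to x=88. Outer cheek: inner face 12 farther in y, 22 high.
- seat (a point): Point on the stub's axis, 53 from the root, stub axes: the band's centre comes here when the band is home against the shoulder. The band may then hang up to 4 lower (-z), resting on stub and ledge.
- band_centre (a point): Centre of the loose steel band (220 g with screw, varies): inner radius 29, outer 33, 26 wide. x: band's axis; y: to the worm housing; z: along the screw to the key. Housing: box 30 (x) by 18 by 40 centred at y=42, z=0. At the start z is vertical, this point 80 above the bench, x within 0.4 rad of world x. It goes on the stub with its axes along the stub's.
- tab_grip (a point): Where to grip the band's tab, across its 12 thickness (along band x). The tab is a flat upright bar 12 (x) by 16 (y), centred at y=-38 in band axes, from z=-20 to 52; this point is at z=40. Axes as the band's.
- key_grip (a point): Centre of the screw's flat key, 36 long by 10 thick by 32 high, on the screw's axis: in band axes at y=42, z=56. Turns with the key: x along its length, y across its thickness, z up the screw. At screw = 0 its axes are the band's.
- screw (a joint): Turn of the screw in the band, rad: 0 slack, growing as the key turns clockwise seen from its top; hard stop at 2.4, where it is snug. Starts between 0 and 0.4. Friction about 0.04 N m; stays where left, no spring-back. A thin tail rises beside the key's shank by 5 mm per rad.
- stand: Fixed stand in which the band waits: dark base 90 by 130 by 10 with two aluminium posts 60 high, one under the worm housing with 6 high lips before and behind it, one under the tab. Origin: centre of its underside; same yaw as the band. It stands to the left or to the right of the cooler.
- socket: Blue test socket on a black base 120 by 120, 90 high with its steel bail; loose; on the side of the cooler where the stand is not. Origin: centre of its underside. Not to be disturbed.
- tray: Black three-part tray 120 by 300 by 22 beyond the stub; loose. Origin: centre of its underside. Not to be disturbed.
- blower: Black bulb blower standing upright, 56 across, 120 high; loose. Origin: centre of its underside. Not to be disturbed.
There are look-alikes about, which are no part of the job. What is shaped like the part that bears band_centre but green is not meant.

How it is judged (in metres and radians):
On the way, in this order (a step that is already met when the one before it is completed fails the run):
1. the band is home on the stub, square to it, with the screw still slack (x of band_centre in the frame of stub below 0.06 m and distance between band_centre and seat below 0.01 m and angle between the x axis of band_centre and the x axis of stub, either way round below 0.25 rad and angle between the z axis of band_centre and the z axis of stub, either way round below 0.25 rad and z of key_grip in the frame of stub above 0.035 m and y of key_grip in the frame of stub above 0.02 m and value of joint screw below 0.9 rad), for 0.2 s.
2. the screw is turned up to its stop with the band still home (value of joint screw above 2.2 rad and x of band_centre in the frame of stub below 0.06 m and distance between band_centre and seat below 0.01 m), for 0.2 s.
At the end, for the whole second after the job is handed in: Screw beyond 2.2 rad (stop 2.4); band centre within 10 mm of the seat, at most 60 mm out along the stub, axes within 0.25 rad of the stub's, key up on the ledge side, at rest; socket, tray, blower within 30 mm of where they began (all of step 2 and angle between the x axis of band_centre and the x axis of stub, either way round below 0.25 rad and angle between the z axis of band_centre and the z axis of stub, either way round below 0.25 rad and z of key_grip in the frame of stub above 0.035 m and y of key_grip in the frame of stub above 0.02 m and linear speed of clamp below 0.02 m/s and distance of each of socket, tray, blower from where it was at the start of the episode below 0.03 m); the robot touches nothing.
It fails at once if the test socket, tray or blower is pushed away by more than 30 mm or tipped (distance of any of socket, tray, blower from where it was at the start of the episode above 0.03 m or angle between blower's own z axis and vertical above 0.4 rad).
It also fails if it takes over 72 s, if anything falls off the work surface, if the arm or the gripper's body presses on something with over 40 N, if the wrist force passes 120 N, or if a joint passes its speed limit or range.

## Working session

There is one attempt and no reset: what is moved stays moved. The work goes in short steps, Python scripts to look and compute and a shell command to move; the robot and the scene stay as the last step left them, time stands still between calls to the robot, and variables do not carry over. Pictures are saved under pics/ and viewed, at most 10 in all, crops included, and the job is handed in when it is done.

```bash
ls; mkdir -p pics; python3 - <<'E'
from workcell import telemetry, optics
import cv2,numpy as np
print(telemetry.get_obs())
for n in("side","top"):
    c=optics.camera(n); cv2.imwrite(f"pics/{n}0.png",c["color"][:,:,::-1]); print(n,c["K"].tolist(),c["k1"],np.round(c["extrinsics"],4).tolist())
E
```

```text
pics
{'time': 0.0, 'q': array([-7.26522957e+01,  5.01241732e+00,  1.00319614e+01,  9.51008552e+01,
        2.84637900e-04,  9.00005210e+01]), 'qd': array([-0.06603701,  0.00575155,  0.06019536, -0.03847553, -0.10103875,
       -0.1411553 ]), 'joint_efforts': array([ 4.10454841e-04, -5.20387352e+01,  4.64803720e+01,  1.61914795e-02,
        8.82533777e-05, -4.31924150e-06]), 'ee_pos': array([ 0.16391936, -0.5247405 ,  0.23054812]), 'tcp_rot': array([-1.79918689e+02, -2.83898269e-04,  1.73471830e+01]), 'wrist_force': array([ 0.44391754,  0.64447766, -0.51526577]), 'torque': array([ 0.00779753, -0.06593505, -0.02629064]), 'grasp_force': 0.0, 'opening': 0.08529063663835437}
side [[502.0677306338674, 0.0, 316.93033382513767], [0.0, 502.0677306338674, 204.7059108421872], [0.0, 0.0, 1.0]] -0.09605920823837123 [[0.9981, -0.0502, 0.0349, 0.5272], [-0.0572, -0.5642, 0.8237, -1.0579], [-0.0217, -0.8241, -0.566, 0.8516], [0.0, 0.0, 0.0, 1.0]]
top [[451.0488820487786, 0.0, 317.49367064601756], [0.0, 451.0488820487786, 193.33862021495662], [0.0, 0.0, 1.0]] -0.0025241030848209846 [[0.0242, -0.9915, 0.128, 0.4605], [-0.9997, -0.0251, -0.0061, 0.0115], [0.0092, -0.1278, -0.9918, 1.1227], [0.0, 0.0, 0.0, 1.0]]
```

View pics/side0.png

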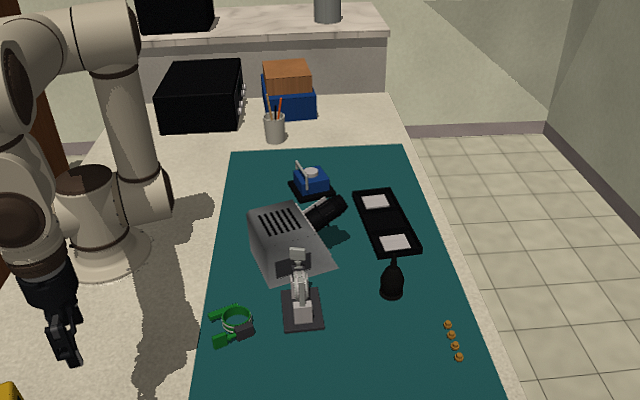

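View pics/top0.png

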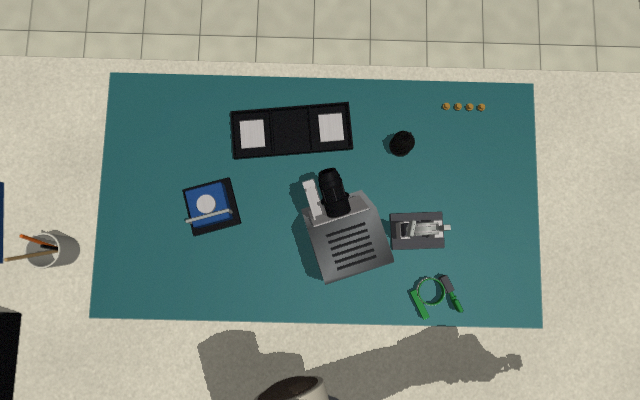

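The side view shows the stand with the band at about (300,300), the stub at (325,210) and the ledge behind it. The top view shows the stand at (417,230), the stub at (333,190), the ledge at (311,198) and the cooler at (348,240). I'll zoom in on both.

```bash
python3 - <<'E'
import cv2,numpy as np
a=cv2.imread("pics/top0.png")[155:265,290:460]; b=cv2.imread("pics/side0.png")[180:340,235:365]
a=cv2.resize(a,None,fx=4.6,fy=4.6,interpolation=cv2.INTER_CUBIC)
cv2.imwrite("pics/a.png",a)
cv2.imwrite("pics/b.png",cv2.resize(b,None,fx=3.7,fy=3.7,interpolation=cv2.INTER_CUBIC))
E
```

```text
(no output)
```

View pics/a.png

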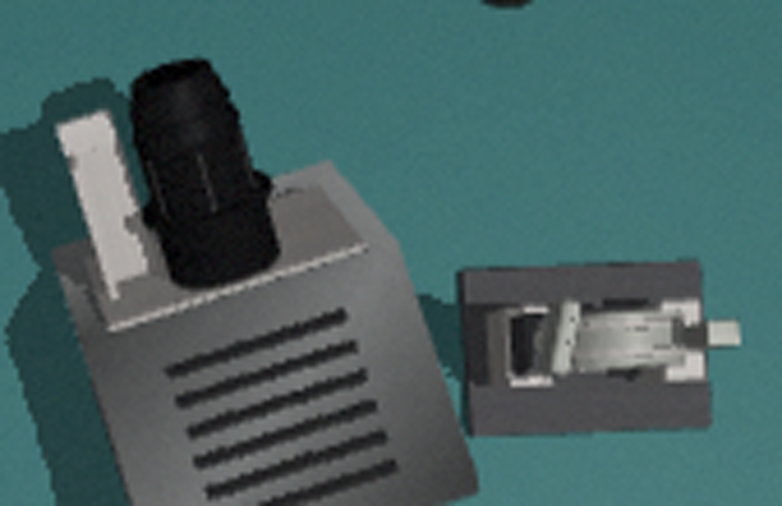

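View pics/b.png

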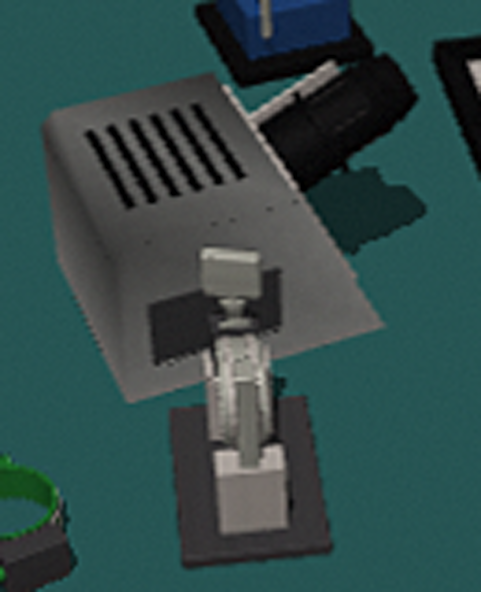

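The top crop shows the stand base corners at (463,268), (700,262), (712,425) and (470,435). The key top is at (566,338) and the tab top at (725,333). The cooler's crest edge runs (108,330) to (368,245), and the stub mouth is near (175,75). The side crop shows the key face at (231,272) and the stub mouth at (398,85).

```bash
cat >h.py <<'E'
import numpy as np,cv2
from workcell import telemetry, optics
CAM={"side":(np.array([[502.0677,0,316.9303],[0,502.0677,204.7059],[0,0,1]]),-0.09605920823837123,np.array([[0.9981,-0.0502,0.0349,0.5272],[-0.0572,-0.5642,0.8237,-1.0579],[-0.0217,-0.8241,-0.566,0.8516]])),
"top":(np.array([[451.0489,0,317.4937],[0,451.0489,193.3386],[0,0,1]]),-0.0025241030848209846,np.array([[0.0242,-0.9915,0.128,0.4605],[-0.9997,-0.0251,-0.0061,0.0115],[0.0092,-0.1278,-0.9918,1.1227]]))}
def ray(n,p):
    K,k,E=CAM[n]
    s=cv2.undistortPoints(np.array([[p]],float),K,np.array([k,0,0,0,0]))[0,0]
    d=E[:,:3]@[s[0],s[1],1]; return E[:,3],d/np.linalg.norm(d)
def plane(n,p,z):
    o,d=ray(n,p); return o+d*(z-o[2])/d[2]
def tri(pa,pb,na="top",nb="side"):
    o1,d1=ray(na,pa);o2,d2=ray(nb,pb)
    t=np.linalg.lstsq(np.c_[d1,-d2],o2-o1,rcond=None)[0]
    a=o1+d1*t[0];b=o2+d2*t[1]; return (a+b)/2,np.linalg.norm(a-b)
def proj(n,P):
    K,k,E=CAM[n]; q=E[:,:3].T@(np.array(P)-E[:,3]); s=q[:2]/q[2]; s=s*(1+k*s@s); return K[:2,:2]@s+K[:2,2]
A=lambda u,v:(290+u/4.6,155+v/4.6)
B=lambda u,v:(235+u/3.7,180+v/3.7)
E
python3 - <<'E'
from h import *
np.set_printoptions(precision=4,suppress=True)
C=[plane("top",A(*p),.01)for p in[(463,268),(700,262),(712,425),(470,435)]]
print("stand",np.mean(C,0),[np.linalg.norm(C[i]-C[i-1]) for i in range(4)])
d=C[0]-C[1]+C[3]-C[2]; d2=C[0]-C[3]+C[1]-C[2]; print("yaw",np.degrees([np.arctan2(-d[0],d[1]),np.arctan2(d2[1],d2[0])]))
print("key top",plane("top",A(566,338),.152),"tabtop",plane("top",A(725,333),.132))
print("key tri",tri(A(566,338),B(230,251)))
print("tab tri",tri(A(725,333),B(247,382)))
e=[plane("top",A(*p),.13)for p in[(108,330),(368,245)]]; dd=e[0]-e[1]
yaw=np.arctan2(-dd[0],dd[1]);print("crest",e,np.linalg.norm(dd),"yaw",np.degrees(yaw),"root est",np.mean(e,0)+.014*np.array([np.cos(yaw),np.sin(yaw),0]))
s=plane("top",A(345,315),.13)-plane("top",A(165,372),.13);print("slot yaw",np.degrees(np.arctan2(s[0],-s[1])))
m,g=tri(A(175,75),B(398,85));print("mouth",m,g, plane("top",A(175,75),.1444))
E
```

```text
stand [ 0.5181 -0.2441  0.01  ] [np.float64(0.08926666418530595), np.float64(0.12815915757354654), np.float64(0.08736160576564692), np.float64(0.129677352702485)]
yaw [3.3035 3.0803]
key top [ 0.5147 -0.202   0.152 ] tabtop [ 0.5201 -0.2825  0.132 ]
key tri (array([ 0.5162, -0.2021,  0.1513]), np.float64(0.0027874356583525986))
tab tri (array([ 0.5222, -0.2851,  0.1231]), np.float64(0.003177864763490379))
crest [array([0.5144, 0.0124, 0.13  ]), array([ 0.5583, -0.1115,  0.13  ])] 0.13150580429055816 yaw 19.50047578650819 root est [ 0.5495 -0.0449  0.13  ]
slot yaw 18.89358972234486
mouth [ 0.6368 -0.0168  0.1377] 0.0013510092105343474 [ 0.6362 -0.0166  0.1444]
```

```bash
cat >>h.py <<'E'
from scipy.spatial.transform import Rotation as Ro
def stubR(y): 
    return (Ro.from_euler('z',y,degrees=True)*Ro.from_euler('y',-25,degrees=True)).as_matrix()
def todo(pos,R):  # deltas from the present to tcp target, in tool axes
    o=telemetry.get_obs(); Rc=Ro.from_euler('xyz',o["tcp_rot"],degrees=True).as_matrix()
    if R is None: R=Rc
    print("shift(now axes)",np.round(1000*Rc.T@(np.array(pos)-o["ee_pos"]),1),"mm; rotvec",np.round(Ro.from_matrix(Rc.T@R).as_rotvec(degrees=True),2),"shift(after axes)",np.round(1000*R.T@(np.array(pos)-o["ee_pos"]),1))
E
python3 - <<'E'
from h import *
np.set_printoptions(precision=4,suppress=True)
im=cv2.imread("pics/top0.png"); g=im.max(2)
yaw=18.7; R=stubR(yaw); root=np.array([.547,-.0465,.1])
n=R[:,2]
def sf(p):
    o,d=ray("top",p); P=o+d*(((root-o)@n)/(d@n)); return 1000*R.T@(P-root)
for v in range(169,206,2):
    r=g[v,312:358]; k=np.where(r<48)[0]
    if len(k): a,b=sf((312+k[0]-.5,v)),sf((312+k[-1]+.5,v)); print(v,k[0]+312,k[-1]+312,np.round(a[:2],1),np.round(b[:2],1))
print("blower top",plane("top",(402,143),.12))
for q in[(57,125),(110,110),(115,298),(147,275),(85,200),(128,190)]: 
    o,d=ray("top",A(*q)); P=o+d*(((root+R@[0,0,-.0235]-o)@n)/(d@n)); print("ledge",np.round(1000*R.T@(P-root),1))
for ab in [(.53,-.0)]: pass
E
python3 -m handwheel '[{"az":-9.48},{"az":-9.48},{"az":-9.48},{"az":-9.48},{"az":-9.48},{"az":-9.48},{"az":-9.48},{"az":-9.48},{},{}]' 80
python3 - <<'E'
from h import *
print(telemetry.get_obs()["q"]); todo((.520,-.284,.165),None)
E
```

```text
169 325 335 [111.3   5.9] [104.  -17.5]
171 321 336 [109.6  15.5] [ 98.9 -18.5]
173 319 337 [106.6  21. ] [ 93.9 -19.5]
175 319 339 [102.2  22.2] [ 88.1 -22.6]
177 318 339 [98.5 25.5] [ 83.7 -21.4]
179 318 341 [94.1 26.8] [ 77.9 -24.6]
181 318 341 [89.7 28. ] [ 73.4 -23.4]
183 319 341 [84.7 27.1] [ 68.9 -22.2]
185 319 342 [80.2 28.3] [ 63.8 -23.2]
187 319 342 [75.8 29.6] [ 59.3 -22.1]
189 320 343 [70.7 28.7] [ 54.1 -23.1]
191 321 344 [65.5 27.7] [ 48.9 -24.1]
193 321 347 [61. 29.] [ 42.2 -29.4]
195 322 348 [55.8 28.1] [ 36.9 -30.4]
197 322 347 [51.3 29.3] [ 33.1 -27.1]
199 322 347 [46.8 30.6] [ 28.5 -25.9]
201 321 347 [43. 34.] [ 23.9 -24.7]
203 321 348 [38.4 35.2] [ 18.6 -25.7]
205 324 349 [31.8 30. ] [ 13.3 -26.7]
blower top [ 0.7104 -0.1844  0.12  ]
ledge [ 90.5  60.2 -23.5]
ledge [ 89.9  33.1 -23.5]
ledge [ -5.3  57.2 -23.5]
ledge [  1.4  38.5 -23.5]
ledge [ 49.2  57.6 -23.5]
ledge [ 47.6  35.6 -23.5]
[-7.26512092e+01  5.00800984e+00  1.00393550e+01  9.50984137e+01
  2.90717586e-04  9.00015972e+01]
shift(now axes) [ 411.7 -123.6   65.8] mm; rotvec [0. 0. 0.] shift(after axes) [ 411.7 -123.6   65.8]$[0]: bad value
```

```bash

python3 -m handwheel '[{"tx":0,"ty":0,"tz":0,"ax":0,"ay":0,"az":-9.48,"jaw":1},{"tx":0,"ty":0,"tz":0,"ax":0,"ay":0,"az":-9.48,"jaw":1},{"az":-9.48,"jaw":1},{"az":-9.48,"jaw":1},{"az":-9.48,"jaw":1},{"az":-9.48,"jaw":1},{"az":-9.48,"jaw":1},{"az":-9.48,"jaw":1},{"jaw":1},{"jaw":1}]' 80
python3 - <<'E'
from h import *
print(telemetry.get_obs()["q"]); todo((.520,-.284,.165),None)
E
```

```text
[-7.26512092e+01  5.00800984e+00  1.00393550e+01  9.50984137e+01
  2.90717586e-04  9.00015972e+01]
shift(now axes) [ 411.7 -123.6   65.8] mm; rotvec [0. 0. 0.] shift(after axes) [ 411.7 -123.6   65.8]$[2]: bad value
```

```bash

python3 -m handwheel '[{"tx":0,"ty":0,"tz":0,"ax":0,"ay":0,"az":-9.48,"jaw":1},{"tx":0,"ty":0,"tz":0,"ax":0,"ay":0,"az":-9.48,"jaw":1},{"tx":0,"ty":0,"tz":0,"ax":0,"ay":0,"az":-9.48,"jaw":1},{"tx":0,"ty":0,"tz":0,"ax":0,"ay":0,"az":-9.48,"jaw":1},{"tx":0,"ty":0,"tz":0,"ax":0,"ay":0,"az":-9.48,"jaw":1},{"tx":0,"ty":0,"tz":0,"ax":0,"ay":0,"az":-9.48,"jaw":1},{"tx":0,"ty":0,"tz":0,"ax":0,"ay":0,"az":-9.48,"jaw":1},{"tx":0,"ty":0,"tz":0,"ax":0,"ay":0,"az":-9.48,"jaw":1},{"tx":0,"ty":0,"tz":0,"ax":0,"ay":0,"az":0,"jaw":1},{"tx":0,"ty":0,"tz":0,"ax":0,"ay":0,"az":0,"jaw":1}]' 80
python3 - <<'E'
from h import *
print(telemetry.get_obs()["q"]); todo((.520,-.284,.165),None)
E
```

```text
time: 1.35
ee_pos: [0.164, -0.5249, 0.2311]
tcp_rot: [-180.0, -0.0, 93.0]
wrist_force: [-0.7, -0.3, 0.7]
opening: 0.0855
grasp_force: 0.0
[-7.26514230e+01  4.99055280e+00  1.00670014e+01  9.51013065e+01
 -5.81694439e-04  1.43659470e+01]
shift(now axes) [222.  368.1  66.1] mm; rotvec [0. 0. 0.] shift(after axes) [222.  368.1  66.1]
```

```bash

python3 -m handwheel '[{"tx":0.028,"ty":0.046,"tz":0,"ax":0,"ay":0,"az":0,"jaw":1},{"tx":0.028,"ty":0.046,"tz":0,"ax":0,"ay":0,"az":0,"jaw":1},{"tx":0.028,"ty":0.046,"tz":0,"ax":0,"ay":0,"az":0,"jaw":1},{"tx":0.028,"ty":0.046,"tz":0,"ax":0,"ay":0,"az":0,"jaw":1},{"tx":0.028,"ty":0.046,"tz":0,"ax":0,"ay":0,"az":0,"jaw":1},{"tx":0.028,"ty":0.046,"tz":0,"ax":0,"ay":0,"az":0,"jaw":1},{"tx":0.028,"ty":0.046,"tz":0,"ax":0,"ay":0,"az":0,"jaw":1},{"tx":0.026,"ty":0.046,"tz":0,"ax":0,"ay":0,"az":0,"jaw":1},{"tx":0,"ty":0,"tz":0.033,"ax":0,"ay":0,"az":0,"jaw":1},{"tx":0,"ty":0,"tz":0.033,"ax":0,"ay":0,"az":0,"jaw":1}]' 80
python3 - <<'E'
from h import *
o=optics.camera("side")["color"][:,:,::-1]; cv2.imwrite("pics/c.png",cv2.resize(o[190:340,220:380],None,fx=3.75,fy=3.75,interpolation=cv2.INTER_CUBIC))
todo((.520,-.284,.103),None)
E
```

```text
time: 2.6
ee_pos: [0.5199, -0.2822, 0.1643]
tcp_rot: [180.0, 0.0, 93.1]
wrist_force: [-0.2, 0.1, -0.1]
opening: 0.0854
grasp_force: 0.0
shift(now axes) [-2.6  2.  56.3] mm; rotvec [0. 0. 0.] shift(after axes) [-2.6  2.  56.3]
```

View pics/c.png

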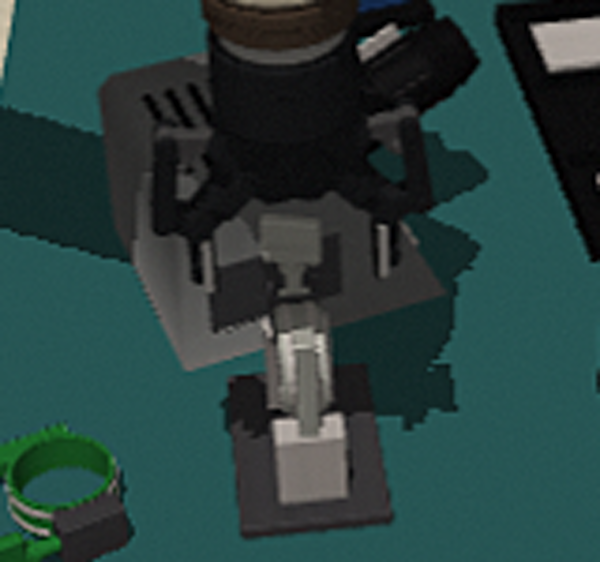

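The picture shows the fingers straddling the tab, with tips at about (205,280) and (385,270). The tab bar runs from (308,345) to (308,430), and the key is behind at (292,240). I'll check the tab's x and y from this view.

```bash
python3 - <<'E'
from h import *
D=lambda P:np.round((proj("side",P)-[220,190])*3.75)
for P in [(.520,-.283,.132),(.520,-.283,.06),(.52,-.291,.132),(.52,-.291,.06),(.5147,-.202,.152),(.52,-.282,.164),(.52,-.282,.177)]: print(P,D(P))
print(plane("side",(220+308/3.75,190+430/3.75),.06),plane("side",(220+308/3.75,190+345/3.75),.132))
E
```

```text
(0.52, -0.283, 0.132) [299. 336.]
(0.52, -0.283, 0.06) [304. 427.]
(0.52, -0.291, 0.132) [299. 346.]
(0.52, -0.291, 0.06) [305. 437.]
(0.5147, -0.202, 0.152) [284. 216.]
(0.52, -0.282, 0.164) [296. 291.]
(0.52, -0.282, 0.177) [295. 273.]
[ 0.52214087 -0.28523322  0.06      ] [ 0.52477611 -0.2907183   0.132     ]
```

```bash

python3 -m handwheel '[{"tx":-0.001,"ty":0.002,"tz":0.02,"ax":0,"ay":0,"az":0,"jaw":1},{"tx":0,"ty":0,"tz":0.02,"ax":0,"ay":0,"az":0,"jaw":1},{"tx":0,"ty":0,"tz":0.021,"ax":0,"ay":0,"az":0,"jaw":1},{"tx":0,"ty":0,"tz":0,"ax":0,"ay":0,"az":0,"jaw":-0.4},{"tx":0,"ty":0,"tz":0,"ax":0,"ay":0,"az":0,"jaw":-1},{"tx":0,"ty":0,"tz":0,"ax":0,"ay":0,"az":0,"jaw":-1},{"tx":0,"ty":0,"tz":0,"ax":0,"ay":0,"az":0,"jaw":-1},{"tx":0,"ty":0,"tz":0,"ax":0,"ay":0,"az":0,"jaw":-1},{"tx":0,"ty":0,"tz":0,"ax":0,"ay":0,"az":0,"jaw":-1},{"tx":0,"ty":0,"tz":0,"ax":0,"ay":0,"az":0,"jaw":-1}]' 100
```

```text
time: 3.9
ee_pos: [0.5216, -0.2839, 0.1053]
tcp_rot: [179.9, 0.1, 93.2]
wrist_force: [1.0, -0.7, 6.7]
opening: 0.0102
grasp_force: 97.9
```

```bash

python3 -m handwheel '[{"tx":0,"ty":0,"tz":-0.01,"ax":0,"ay":0,"az":0,"jaw":-1},{"tx":0,"ty":0,"tz":-0.02,"ax":0,"ay":0,"az":0,"jaw":-1},{"tx":0,"ty":0,"tz":-0.03,"ax":0,"ay":0,"az":0,"jaw":-1},{"tx":0,"ty":0,"tz":-0.03,"ax":0,"ay":0,"az":0,"jaw":-1},{"tx":0,"ty":0,"tz":-0.03,"ax":0,"ay":0,"az":-7.75,"jaw":-1},{"tx":0,"ty":0,"tz":0,"ax":0,"ay":0,"az":-7.75,"jaw":-1},{"tx":0,"ty":0,"tz":0,"ax":-8.33,"ay":0,"az":0,"jaw":-1},{"tx":0,"ty":0,"tz":0,"ax":-8.33,"ay":0,"az":0,"jaw":-1},{"tx":0,"ty":0,"tz":0,"ax":-8.33,"ay":0,"az":0,"jaw":-1},{"tx":0,"ty":0,"tz":0,"ax":0,"ay":0,"az":0,"jaw":-1}]'
python3 - <<'E'
from h import *
R=stubR(18.7); root=np.array([.547,-.044,.1]); Rt=np.c_[R[:,1],R[:,0],-R[:,2]]
# TCP in band axes at grasp: band (.5190?) use tab y=-38 with tcp z = .1053-.08
tcp=root+R@[.135,-.0395,.0253]
print(tcp); todo(tcp,Rt); print(telemetry.get_obs()["q"])
a=optics.camera("top")["color"][:,:,::-1][130:270,290:460];b=optics.camera("side")["color"][:,:,::-1][130:270,220:390]
f=lambda x:cv2.resize(x,None,fx=4.2,fy=4.2,interpolation=cv2.INTER_CUBIC)[:,:399*2]
cv2.imwrite("pics/d.png",np.vstack([cv2.resize(x,(364,300),interpolation=cv2.INTER_CUBIC) for x in (a,b)]))
E
```

```text
time: 5.15
ee_pos: [0.519, -0.284, 0.2235]
tcp_rot: [155.1, -0.1, 108.5]
wrist_force: [-0.3, -0.8, -1.8]
opening: 0.0102
grasp_force: 98.1
[ 0.66542906 -0.04561538  0.17998305]
shift(now axes) [179.4 176.2 130.1] mm; rotvec [-0.08  0.01 -0.17] shift(after axes) [178.9 176.5 130.4]
[-38.5079454   -4.85697304  -4.0570629   76.66988839  20.74011512
  35.56054722]
```

View pics/d.png

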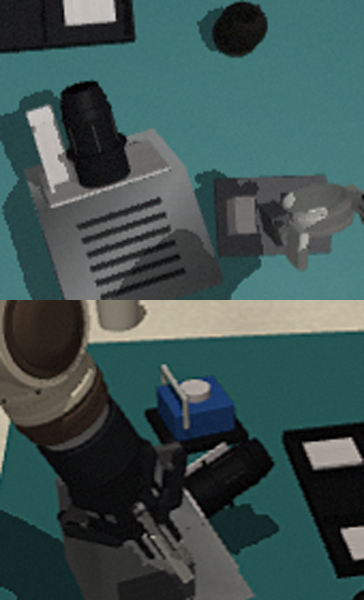

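Both views show the band held level with the stub's tilt and clear of everything, with the stand now empty. Next is the move to in front of the mouth.

```bash

python3 -m handwheel '[{"tx":0.0224,"ty":0.022,"tz":0,"ax":0,"ay":0,"az":0,"jaw":-1},{"tx":0.0224,"ty":0.022,"tz":0,"ax":0,"ay":0,"az":0,"jaw":-1},{"tx":0.0224,"ty":0.022,"tz":0,"ax":0,"ay":0,"az":0,"jaw":-1},{"tx":0.0224,"ty":0.022,"tz":0,"ax":0,"ay":0,"az":0,"jaw":-1},{"tx":0.0224,"ty":0.022,"tz":0,"ax":0,"ay":0,"az":0,"jaw":-1},{"tx":0.0224,"ty":0.022,"tz":0,"ax":0,"ay":0,"az":0,"jaw":-1},{"tx":0.0224,"ty":0.022,"tz":0,"ax":0,"ay":0,"az":0,"jaw":-1},{"tx":0.0224,"ty":0.022,"tz":0.03,"ax":0,"ay":0,"az":0,"jaw":-1},{"tx":0,"ty":0,"tz":0.05,"ax":0,"ay":0,"az":0,"jaw":-1},{"tx":0,"ty":0,"tz":0.05,"ax":0,"ay":0,"az":0,"jaw":-1}]'
python3 - <<'E'
from h import *
R=stubR(18.7); root=np.array([.547,-.044,.1]); Rt=np.c_[R[:,1],R[:,0],-R[:,2]]
todo(root+R@[.135,-.0395,.0253],Rt)
a=optics.camera("top")["color"][:,:,::-1][110:230,260:400];b=optics.camera("side")["color"][:,:,::-1][150:270,260:400]
cv2.imwrite("pics/e_full.png",np.hstack([a,b]))
cv2.imwrite("pics/e.png",cv2.resize(np.hstack([a,b]),(800,343),interpolation=cv2.INTER_CUBIC))
E
```

```text
time: 6.5
ee_pos: [0.6684, -0.0437, 0.1803]
tcp_rot: [155.1, 0.1, 108.8]
wrist_force: [0.3, 0.1, -2.2]
opening: 0.0102
grasp_force: 98.1
shift(now axes) [-0.9 -3.2 -1.2] mm; rotvec [-0.07  0.04  0.12] shift(after axes) [-0.9 -3.2 -1.2]
```

View pics/e.png

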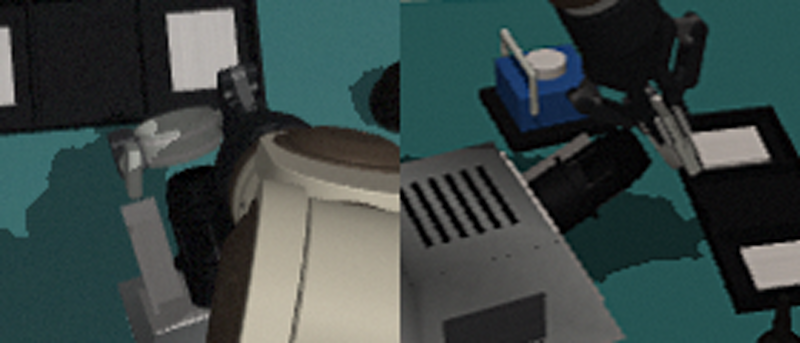

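The top half (scale 2.857, offset 260,110) shows the key near (128,155) and the ledge lip end at (145,203), with the band at (180,135). The side half shows the band by the mouth, held by the tab at (670,130). I'll compare these with the expected pixels.

```bash
python3 - <<'E'
from h import *
R=stubR(18.7); root=np.array([.547,-.044,.1]); s=800/280
t=lambda P:np.round((proj("top",root+R@(np.array(P)/1000))-[260,110])*s)
u=lambda P:np.round((proj("side",root+R@(np.array(P)/1000))-[260,150])*s+[400,0])
x=137
for n,P in dict(keytop=(x,42,72),keya=(x+18,42,72),keyb=(x-18,42,72),kbot=(x,42,40),bandtopL=(x+13,0,33),bandtopR=(x-13,0,33),house_nr=(x-15,51,20),house_fr=(x+15,51,20),lipin=(88,33,-26),lipout=(88,55,-26),ledge74o=(74,55,-1.5),mouth_hi=(105,0,19.5),mouth_lo=(105,0,-19.5)).items(): print(n,t(P),u(P))
E
```

```text
keytop [138. 173.] [616.  44.]
keya [131. 150.] [633.  32.]
keyb [145. 197.] [599.  55.]
kbot [133. 163.] [630.  69.]
bandtopL [182. 128.] [665.  89.]
bandtopR [191. 161.] [641. 106.]
house_nr [124. 179.] [621.  89.]
house_fr [113. 142.] [648.  70.]
lipin [151. 198.] [617. 153.]
lipout [125. 206.] [607. 141.]
ledge74o [133. 231.] [584. 132.]
mouth_hi [195. 180.] [628. 128.]
mouth_lo [187. 168.] [645. 157.]
```

```bash
python3 - <<'E'
import cv2
im=cv2.imread("pics/e_full.png")[25:105,25:125]
cv2.imwrite("pics/e2.png",cv2.resize(im,None,fx=7,fy=7,interpolation=cv2.INTER_CUBIC))
E
```

```text
(no output)
```

View pics/e2.png

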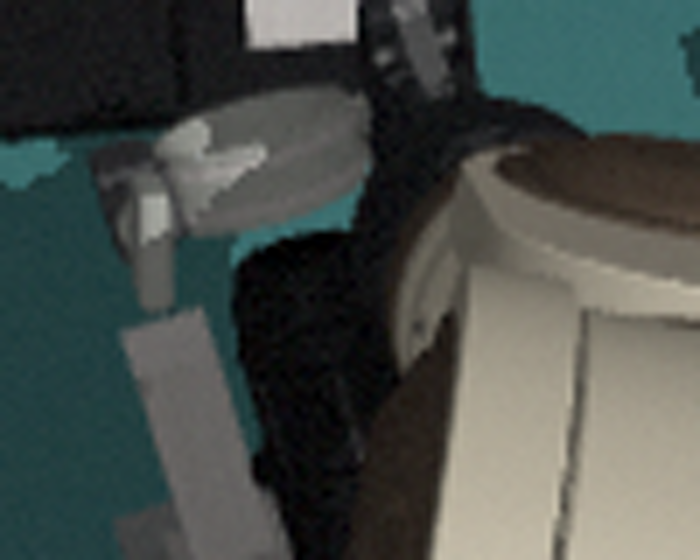

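The overlay agrees: the lip end is at e(121,208)/(153,197) against the expected (125,206)/(151,198), and the near housing corner at (125,179) against (124,179). The key is turned slightly clockwise. Now sliding in.

```bash

python3 -m handwheel '[{"tx":-0.001,"ty":-0.003,"tz":-0.0015,"ax":0,"ay":0,"az":0,"jaw":-1},{"tx":0,"ty":-0.006,"tz":0,"ax":0,"ay":0,"az":0,"jaw":-1},{"tx":0,"ty":-0.006,"tz":0,"ax":0,"ay":0,"az":0,"jaw":-1},{"tx":0,"ty":-0.006,"tz":0,"ax":0,"ay":0,"az":0,"jaw":-1},{"tx":0,"ty":-0.006,"tz":0,"ax":0,"ay":0,"az":0,"jaw":-1},{"tx":0,"ty":-0.006,"tz":0,"ax":0,"ay":0,"az":0,"jaw":-1},{"tx":0,"ty":-0.006,"tz":0,"ax":0,"ay":0,"az":0,"jaw":-1},{"tx":0,"ty":-0.006,"tz":0,"ax":0,"ay":0,"az":0,"jaw":-1},{"tx":0,"ty":-0.005,"tz":0,"ax":0,"ay":0,"az":0,"jaw":-1},{"tx":0,"ty":0,"tz":0,"ax":0,"ay":0,"az":0,"jaw":-1}]' 100
cat > chk.py <<'E'
from h import *
R=stubR(18.7); root=np.array([.547,-.044,.1]); o=telemetry.get_obs()
print("tcp stub mm",np.round(1000*R.T@(o["ee_pos"]-root),1),"F stub",np.round(R.T@o["wrist_force"],1),"T",np.round(R.T@o["torque"],2),"q",np.round(o["q"],1),o["time"])
E
python3 chk.py
```

```text
time: 7.85
ee_pos: [0.6233, -0.061, 0.1607]
tcp_rot: [155.0, -0.0, 108.7]
wrist_force: [-0.6, -0.1, -3.6]
opening: 0.0097
grasp_force: 98.2
tcp stub mm [ 86.2 -40.6  26.8] F stub [-2.1  0.1 -3. ] T [-0.1   0.74  0.11] q [-11.1  -7.5 -14.1  61.4  12.1  62.6] 7.85
```

```bash

python3 -m handwheel '[{"tx":0.0005,"ty":-0.004,"tz":0.0005,"ax":0,"ay":0,"az":0,"jaw":-1},{"tx":0,"ty":-0.004,"tz":0,"ax":0,"ay":0,"az":0,"jaw":-1},{"tx":0,"ty":-0.004,"tz":0,"ax":0,"ay":0,"az":0,"jaw":-1},{"tx":0,"ty":-0.004,"tz":0,"ax":0,"ay":0,"az":0,"jaw":-1},{"tx":0,"ty":-0.004,"tz":0,"ax":0,"ay":0,"az":0,"jaw":-1},{"tx":0,"ty":-0.003,"tz":0,"ax":0,"ay":0,"az":0,"jaw":-1},{"tx":0,"ty":-0.002,"tz":0,"ax":0,"ay":0,"az":0,"jaw":-1},{"tx":0,"ty":-0.002,"tz":0,"ax":0,"ay":0,"az":0,"jaw":-1},{"tx":0,"ty":0,"tz":0,"ax":0,"ay":0,"az":0,"jaw":-1},{"tx":0,"ty":0,"tz":0,"ax":0,"ay":0,"az":0,"jaw":-1}]'
python3 chk.py
```

```text
time: 9.1
ee_pos: [0.6006, -0.0682, 0.1493]
tcp_rot: [155.0, 0.0, 108.7]
wrist_force: [-0.5, 0.3, -2.3]
opening: 0.0103
grasp_force: 98.2
tcp stub mm [ 59.8 -40.1  26.5] F stub [-1.3  0.4 -1.9] T [-0.1   0.54  0.07] q [-12.4 -10.2 -17.7  60.7  12.6  61.4] 9.1
```

Free so far. I'll creep on to contact.

```bash

python3 -m handwheel '[{"tx":0,"ty":-0.002,"tz":0,"ax":0,"ay":0,"az":0,"jaw":-1},{"tx":0,"ty":-0.002,"tz":0,"ax":0,"ay":0,"az":0,"jaw":-1},{"tx":0,"ty":-0.001,"tz":0,"ax":0,"ay":0,"az":0,"jaw":-1},{"tx":0,"ty":-0.001,"tz":0,"ax":0,"ay":0,"az":0,"jaw":-1},{"tx":0,"ty":0,"tz":0,"ax":0,"ay":0,"az":0,"jaw":-1},{"tx":0,"ty":0,"tz":0,"ax":0,"ay":0,"az":0,"jaw":-1},{"tx":0,"ty":0,"tz":0,"ax":0,"ay":0,"az":0,"jaw":-1},{"tx":0,"ty":0,"tz":0,"ax":0,"ay":0,"az":0,"jaw":-1},{"tx":0,"ty":0,"tz":0,"ax":0,"ay":0,"az":0,"jaw":-1},{"tx":0,"ty":0,"tz":0,"ax":0,"ay":0,"az":0,"jaw":-1}]'
python3 chk.py
```

```text
time: 10.35
ee_pos: [0.5961, -0.0697, 0.1473]
tcp_rot: [154.9, 0.0, 108.7]
wrist_force: [5.2, 1.6, -1.8]
opening: 0.0099
grasp_force: 97.9
tcp stub mm [ 54.7 -40.1  26.7] F stub [ 4.2 -0.2 -3.9] T [-0.08 -0.51 -0.03] q [-12.7 -10.8 -18.5  60.6  12.8  61. ] 10.35
```

```bash

python3 -m handwheel '[{"tx":0,"ty":-0.001,"tz":0,"ax":0,"ay":0,"az":0,"jaw":-1},{"tx":0,"ty":-0.001,"tz":0,"ax":0,"ay":0,"az":0,"jaw":-1},{"tx":0,"ty":0,"tz":0,"ax":0,"ay":0,"az":0,"jaw":-1},{"tx":0,"ty":0,"tz":0.001,"ax":0,"ay":0,"az":0,"jaw":-1},{"tx":0,"ty":0,"tz":0.001,"ax":0,"ay":0,"az":0,"jaw":-1},{"tx":0,"ty":0,"tz":0.001,"ax":0,"ay":0,"az":0,"jaw":-1},{"tx":0,"ty":0,"tz":0,"ax":0,"ay":0,"az":0,"jaw":-1},{"tx":0,"ty":0,"tz":0,"ax":0,"ay":0,"az":0,"jaw":-1},{"tx":0,"ty":0,"tz":0,"ax":0,"ay":0,"az":0,"jaw":-1},{"tx":0,"ty":0,"tz":0,"ax":0,"ay":0,"az":0,"jaw":-1}]'
python3 chk.py
```

```text
time: 11.6
ee_pos: [0.5968, -0.0699, 0.1457]
tcp_rot: [154.7, 0.1, 108.7]
wrist_force: [5.3, 2.4, 3.6]
opening: 0.0098
grasp_force: 99.2
tcp stub mm [ 54.5 -40.5  25. ] F stub [6.7 0.5 0.8] T [-0.01 -1.32 -0.14] q [-12.7 -10.9 -18.8  60.1  12.8  61. ] 11.6
```

```bash

python3 -m handwheel '[{"tx":0,"ty":0,"tz":0,"ax":0,"ay":0,"az":0,"jaw":-0.6},{"tx":0,"ty":0,"tz":0,"ax":0,"ay":0,"az":0,"jaw":-0.4},{"tx":0,"ty":0,"tz":0,"ax":0,"ay":0,"az":0,"jaw":-0.2},{"tx":0,"ty":0,"tz":0,"ax":0,"ay":0,"az":0,"jaw":-0.2},{"tx":0,"ty":0,"tz":0,"ax":0,"ay":0,"az":0,"jaw":-0.2},{"tx":0,"ty":0,"tz":-0.02,"ax":0,"ay":0,"az":0,"jaw":-0.2},{"tx":0,"ty":0,"tz":-0.03,"ax":0,"ay":0,"az":0,"jaw":-0.2},{"tx":0,"ty":0,"tz":-0.03,"ax":0,"ay":0,"az":0,"jaw":-0.2},{"tx":0,"ty":0,"tz":-0.03,"ax":0,"ay":0,"az":0,"jaw":-0.2},{"tx":0,"ty":0,"tz":0,"ax":0,"ay":0,"az":0,"jaw":-0.2}]'
python3 chk.py
python3 - <<'E'
from h import *
for n in ("top","side"): cv2.imwrite(f"pics/{n}1.png",optics.camera(n)["color"][:,:,::-1])
a=cv2.imread("pics/top1.png")[150:240,280:380];b=cv2.imread("pics/side1.png")[170:260,270:370]
cv2.imwrite("pics/f.png",cv2.resize(np.hstack([a,b]),(800,360),interpolation=cv2.INTER_CUBIC))
E
```

```text
time: 12.85
ee_pos: [0.5513, -0.0855, 0.2455]
tcp_rot: [154.8, 0.1, 108.7]
wrist_force: [-0.9, -0.0, 0.6]
opening: 0.0341
grasp_force: 0.0
tcp stub mm [ 53.1 -40.7 135.8] F stub [-0.5  0.3  0.9] T [0.   0.41 0.02] q [-15.8 -15.7 -11.6  72.9  13.8  58.1] 12.85
```

View pics/f.png

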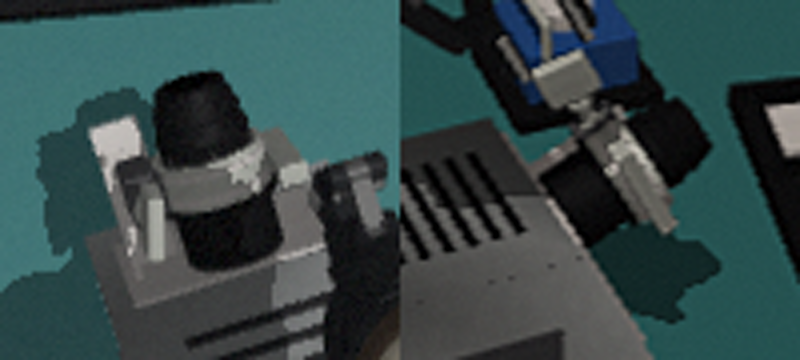

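The band sits on the stub seat just beyond the collar, with its key up on the ledge side. In the top view the key top face runs from (155,200) to (156,258); in the side view the key face is centred at (567,80), with its upper edge from (533,72) to (583,50).

```bash
python3 - <<'E'
from h import *
R=stubR(18.7); root=np.array([.547,-.044,.1]); n=R[:,2]
def on(c,p,z):
    o,d=ray(c,p); q=root+n*z-o; return np.round(1000*R.T@(o+d*((q@n)/(d@n))-root),1)
T=lambda u,v:(280+u/4,150+v/4); S=lambda u,v:(270+(u-400)/4,170+v/4)
for p in[(155,200),(156,258)]: print("top",on("top",T(*p),.070))
for p in[(533,72),(583,50),(549,108),(599,84)]: print("side",on("side",S(*p),.070),on("side",S(*p),.038))
print(tri(T(155,229),S(558,61)), 1000*R.T@(tri(T(155,229),S(558,61))[0]-root))
# tab right piece and band edges
for p in[(293,172)]: print("tab",on("top",T(*p),.049))
for p in[(165,175),(182,212),(252,140),(272,178)]: print("band",on("top",T(*p),.030))
Rk=R
def tgt(s,tz):
    Rk=(Ro.from_matrix(R)*Ro.from_euler('z',-s)).as_matrix()
    return Rk
for s in (0,.2,.3,.4):
    K=tgt(s,0); Rt=np.c_[-K[:,0],K[:,1],-K[:,2]]
    print(s); todo(root+R@[.053,.042,.105],Rt)
    Rt=np.c_[K[:,0],-K[:,1],-K[:,2]]; todo(root+R@[.053,.042,.105],Rt)
E
```

```text
top [69.7 38.1 70. ]
top [38.9 46.1 70. ]
side [38.4 40.7 70. ] [39.8 82.8 38. ]
side [71.5 31.1 70. ] [74.3 72.8 38. ]
side [33.6  1.8 70. ] [34.7 42.3 38. ]
side [66.7 -5.8 70. ] [69.2 34.4 38. ]
(array([0.55369064, 0.00242319, 0.18283387]), np.float64(0.002333410936289994)) [54.24015226 41.82741314 66.10446329]
tab [ 54.6 -38.   49. ]
band [67.9 27.2 30. ]
band [44.8 23.9 30. ]
band [ 72.4 -23.4  30. ]
band [ 48.2 -28.5  30. ]
0
shift(now axes) [82.2  1.4 27.9] mm; rotvec [-2.000e-02 -1.000e-02 -9.002e+01] shift(after axes) [-1.5 82.2 27.9]
shift(now axes) [82.2  1.4 27.9] mm; rotvec [-1.000e-02  2.000e-02  8.998e+01] shift(after axes) [  1.5 -82.2  27.9]
0.2
shift(now axes) [82.2  1.4 27.9] mm; rotvec [-2.000e-02 -1.000e-02 -7.856e+01] shift(after axes) [14.9 80.8 27.9]
shift(now axes) [82.2  1.4 27.9] mm; rotvec [-1.0000e-02  2.0000e-02  1.0144e+02] shift(after axes) [-14.9 -80.8  27.9]
0.3
shift(now axes) [82.2  1.4 27.9] mm; rotvec [-2.000e-02 -1.000e-02 -7.283e+01] shift(after axes) [22.9 78.9 27.9]
shift(now axes) [82.2  1.4 27.9] mm; rotvec [-1.0000e-02  2.0000e-02  1.0717e+02] shift(after axes) [-22.9 -78.9  27.9]
0.4
shift(now axes) [82.2  1.4 27.9] mm; rotvec [-2.000e-02 -1.000e-02 -6.711e+01] shift(after axes) [30.6 76.3 27.9]
shift(now axes) [82.2  1.4 27.9] mm; rotvec [-1.0000e-02  2.0000e-02  1.1289e+02] shift(after axes) [-30.6 -76.3  27.9]
```

```bash

python3 -m handwheel '[{"tx":0.0411,"ty":0.0013,"tz":0,"ax":0,"ay":0,"az":0,"jaw":-0.1},{"tx":0.0411,"ty":0.0013,"tz":0,"ax":0,"ay":0,"az":0,"jaw":-0.1},{"tx":0,"ty":0,"tz":0,"ax":0,"ay":0,"az":-9.46,"jaw":-0.1},{"tx":0,"ty":0,"tz":0,"ax":0,"ay":0,"az":-9.46,"jaw":-0.1},{"tx":0,"ty":0,"tz":0,"ax":0,"ay":0,"az":-9.46,"jaw":-0.1},{"tx":0,"ty":0,"tz":0,"ax":0,"ay":0,"az":-9.46,"jaw":-0.1},{"tx":0,"ty":0,"tz":0,"ax":0,"ay":0,"az":-9.46,"jaw":-0.1},{"tx":0,"ty":0,"tz":0,"ax":0,"ay":0,"az":-9.46,"jaw":-0.1},{"tx":0,"ty":0,"tz":0,"ax":0,"ay":0,"az":-9.46,"jaw":-0.1},{"tx":0,"ty":0,"tz":0,"ax":0,"ay":0,"az":-9.46,"jaw":-0.1}]'
python3 chk.py; python3 - <<'E'
from h import *
R=stubR(18.7); root=np.array([.547,-.044,.1]);K=(Ro.from_matrix(R)*Ro.from_euler('z',-.25)).as_matrix()
todo(root+R@[.0543,.042,.040],np.c_[-K[:,0],K[:,1],-K[:,2]])
E
```

```text
time: 14.2
ee_pos: [0.5266, -0.0061, 0.2419]
tcp_rot: [173.5, 24.1, -176.7]
wrist_force: [-0.8, 0.9, 0.6]
opening: 0.039
grasp_force: 0.0
tcp stub mm [ 53.4  42.4 131.7] F stub [-0.2  1.1  0.8] T [0.02 0.34 0.01] q [ -6.2 -21.5 -16.3  72.4  10.2  -8.8] 14.2
shift(now axes) [-1.2 -0.2 91.7] mm; rotvec [ 0.02 -0.15  0.3 ] shift(after axes) [-0.9 -0.2 91.7]
```

```bash

python3 -m handwheel '[{"tx":-0.001,"ty":0,"tz":0.025,"ax":0,"ay":0,"az":0,"jaw":-0.1},{"tx":0,"ty":0,"tz":0.025,"ax":0,"ay":0,"az":0,"jaw":-0.1},{"tx":0,"ty":0,"tz":0.022,"ax":0,"ay":0,"az":0,"jaw":-0.1},{"tx":0,"ty":0,"tz":0.018,"ax":0,"ay":0,"az":0,"jaw":-0.1},{"tx":0,"ty":0,"tz":0,"ax":0,"ay":0,"az":0,"jaw":-0.1},{"tx":0,"ty":0,"tz":0,"ax":0,"ay":0,"az":0,"jaw":-0.5},{"tx":0,"ty":0,"tz":0,"ax":0,"ay":0,"az":0,"jaw":-1},{"tx":0,"ty":0,"tz":0,"ax":0,"ay":0,"az":0,"jaw":-1},{"tx":0,"ty":0,"tz":0,"ax":0,"ay":0,"az":0,"jaw":-1},{"tx":0,"ty":0,"tz":0,"ax":0,"ay":0,"az":0,"jaw":-1}]' 40
python3 chk.py
```

```text
time: 15.45
ee_pos: [0.5639, 0.0055, 0.1638]
tcp_rot: [173.5, 24.3, -177.1]
wrist_force: [-3.6, -2.1, 6.5]
opening: 0.009
grasp_force: 44.0
tcp stub mm [55.9 41.5 44.4] F stub [-1.  -0.8  7.6] T [-0.36  0.6  -0.03] q [ -4.2 -17.5 -22.2  62.    9.4  -6.6] 15.45
```

```bash

python3 -m handwheel '[{"tx":0,"ty":0,"tz":-0.001,"ax":0,"ay":0,"az":5,"jaw":-1},{"tx":0,"ty":0,"tz":0,"ax":0,"ay":0,"az":8,"jaw":-1},{"tx":0,"ty":0,"tz":0,"ax":0,"ay":0,"az":8,"jaw":-1},{"tx":0,"ty":0,"tz":0,"ax":0,"ay":0,"az":8,"jaw":-1},{"tx":0,"ty":0,"tz":0,"ax":0,"ay":0,"az":8,"jaw":-1},{"tx":0,"ty":0,"tz":0,"ax":0,"ay":0,"az":8,"jaw":-1},{"tx":0,"ty":0,"tz":0,"ax":0,"ay":0,"az":8,"jaw":-1},{"tx":0,"ty":0,"tz":0,"ax":0,"ay":0,"az":7,"jaw":-1},{"tx":0,"ty":0,"tz":0,"ax":0,"ay":0,"az":0,"jaw":-1},{"tx":0,"ty":0,"tz":0,"ax":0,"ay":0,"az":0,"jaw":-1}]' 60
python3 chk.py
```

```text
time: 16.7
ee_pos: [0.5633, 0.0052, 0.1637]
tcp_rot: [155.9, 6.7, 123.1]
wrist_force: [0.0, -5.6, 0.6]
opening: 0.0092
grasp_force: 62.4
tcp stub mm [55.2 41.3 44.6] F stub [-1.3 -5.3  1.3] T [-1.25  0.65 -0.06] q [ -4.2 -17.5 -22.2  62.1   9.4  53.2] 16.7
```

```bash

python3 -m handwheel '[{"tx":0,"ty":0,"tz":0,"ax":0,"ay":0,"az":8,"jaw":-1},{"tx":0,"ty":0,"tz":0,"ax":0,"ay":0,"az":8,"jaw":-1},{"tx":0,"ty":0,"tz":0,"ax":0,"ay":0,"az":8,"jaw":-1},{"tx":0,"ty":0,"tz":0,"ax":0,"ay":0,"az":8,"jaw":-1},{"tx":0,"ty":0,"tz":0,"ax":0,"ay":0,"az":8,"jaw":-1},{"tx":0,"ty":0,"tz":0,"ax":0,"ay":0,"az":8,"jaw":-1},{"tx":0,"ty":0,"tz":0,"ax":0,"ay":0,"az":7,"jaw":-1},{"tx":0,"ty":0,"tz":0,"ax":0,"ay":0,"az":5,"jaw":-1},{"tx":0,"ty":0,"tz":0,"ax":0,"ay":0,"az":0,"jaw":-1},{"tx":0,"ty":0,"tz":0,"ax":0,"ay":0,"az":0,"jaw":-1}]' 60
python3 chk.py
```

```text
time: 17.95
ee_pos: [0.5632, 0.0055, 0.1637]
tcp_rot: [161.5, -17.1, 67.3]
wrist_force: [-0.7, -4.1, 1.4]
opening: 0.0088
grasp_force: 62.6
tcp stub mm [55.2 41.7 44.6] F stub [-1.3 -3.7  2.1] T [-1.07  0.82 -0.02] q [ -4.2 -17.5 -22.2  62.1   9.4 113.2] 17.95
```

No stop torque yet. I'll go on in small steps until it resists.

```bash

python3 -m handwheel '[{"tx":0,"ty":0,"tz":0,"ax":0,"ay":0,"az":3,"jaw":-1},{"tx":0,"ty":0,"tz":0,"ax":0,"ay":0,"az":3,"jaw":-1},{"tx":0,"ty":0,"tz":0,"ax":0,"ay":0,"az":2,"jaw":-1},{"tx":0,"ty":0,"tz":0,"ax":0,"ay":0,"az":0,"jaw":-1},{"tx":0,"ty":0,"tz":0,"ax":0,"ay":0,"az":0,"jaw":-1},{"tx":0,"ty":0,"tz":0,"ax":0,"ay":0,"az":0,"jaw":-1},{"tx":0,"ty":0,"tz":0,"ax":0,"ay":0,"az":0,"jaw":-1},{"tx":0,"ty":0,"tz":0,"ax":0,"ay":0,"az":0,"jaw":-1},{"tx":0,"ty":0,"tz":0,"ax":0,"ay":0,"az":0,"jaw":-1},{"tx":0,"ty":0,"tz":0,"ax":0,"ay":0,"az":0,"jaw":-1}]' 60
python3 chk.py; python3 - <<'E'
from h import *
o=telemetry.get_obs();Rc=Ro.from_euler('xyz',o["tcp_rot"],degrees=True).as_matrix();R=stubR(18.7);v=R.T@Rc[:,1]; print("screw est",np.pi-np.arctan2(v[0],-v[1])if 0 else np.arctan2(v[0],v[1]))
E
```

```text
time: 19.2
ee_pos: [0.5647, 0.0057, 0.165]
tcp_rot: [163.8, -19.6, 59.4]
wrist_force: [6.6, -3.0, 1.5]
opening: 0.0086
grasp_force: 62.5
tcp stub mm [57.1 41.4 45.1] F stub [ 5.4 -5.  -0.9] T [-1.4  -0.94  0.51] q [ -4.2 -17.5 -22.1  62.    9.5 121.2] 19.2
screw est 2.4806331279793064
```

```bash

python3 -m handwheel '[{"tx":0,"ty":0,"tz":0,"ax":0,"ay":0,"az":0,"jaw":-0.7},{"tx":0,"ty":0,"tz":0,"ax":0,"ay":0,"az":0,"jaw":-0.5},{"tx":0,"ty":0,"tz":0,"ax":0,"ay":0,"az":0,"jaw":-0.3},{"tx":0,"ty":0,"tz":0,"ax":0,"ay":0,"az":0,"jaw":-0.2},{"tx":0,"ty":0,"tz":0,"ax":0,"ay":0,"az":0,"jaw":-0.2},{"tx":0,"ty":0,"tz":-0.02,"ax":0,"ay":0,"az":0,"jaw":-0.2},{"tx":0,"ty":0,"tz":-0.04,"ax":0,"ay":0,"az":0,"jaw":-0.2},{"tx":0,"ty":0,"tz":-0.04,"ax":0,"ay":0,"az":0,"jaw":-0.2},{"tx":0,"ty":0,"tz":-0.05,"ax":0,"ay":0,"az":0,"jaw":-0.2},{"tx":0,"ty":0,"tz":-0.05,"ax":0,"ay":0,"az":0,"jaw":-0.2}]'
python3 chk.py
python3 - <<'E'
from h import *
for n in ("top","side"): cv2.imwrite(f"pics/{n}2.png",optics.camera(n)["color"][:,:,::-1])
a=cv2.imread("pics/top2.png")[150:240,280:380];b=cv2.imread("pics/side2.png")[170:260,270:370]
cv2.imwrite("pics/g.png",cv2.resize(np.hstack([a,b]),(800,360),interpolation=cv2.INTER_CUBIC))
E
```

```text
time: 20.45
ee_pos: [0.4823, -0.0215, 0.3464]
tcp_rot: [164.1, -19.5, 59.1]
wrist_force: [1.1, -0.9, 0.4]
opening: 0.0343
grasp_force: 0.0
tcp stub mm [ 55.1  42.1 246.1] F stub [ 0.8 -1.2  0. ] T [-0.07  0.35 -0.  ] q [ -9.3 -23.2  -5.5  85.3  11.4 116.6] 20.45
```

View pics/g.png

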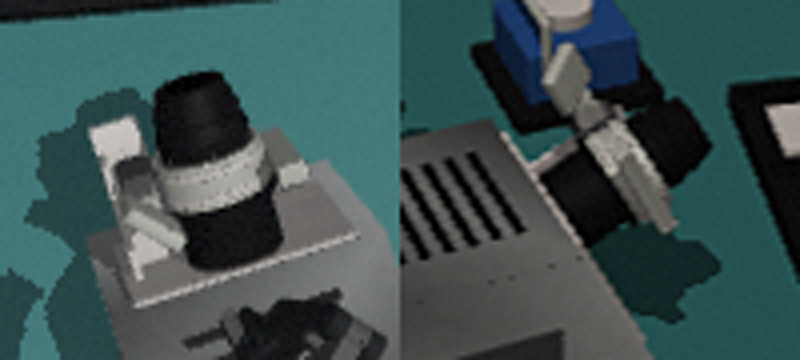

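The key now lies across the band at (128,210)–(183,245), and the band (252,140)/(293,172) sits just as before. I'll check the key angle and tab position.

```bash
python3 - <<'E'
from h import *
R=stubR(18.7); root=np.array([.547,-.044,.1]); n=R[:,2]
def on(p,z):
    o,d=ray("top",p); q=root+n*z-o; return 1000*R.T@(o+d*((q@n)/(d@n))-root)
T=lambda u,v:(280+u/4,150+v/4)
a,b=on(T(130,208),.07),on(T(182,243),.07); d=a-b; print(a,b,"screw",np.pi-np.arctan2(d[1],d[0]) ,"or",np.arctan2(-(b-a)[1],(b-a)[0])%np.pi, np.linalg.norm(d))
print("tab",on(T(293,172),.049))
x=cv2.absdiff(cv2.imread("pics/top1.png"),cv2.imread("pics/top0.png")).max(2)
y=cv2.absdiff(cv2.imread("pics/top2.png"),cv2.imread("pics/top0.png")).max(2)
for nm,(r,c) in dict(socket=(slice(175,240),slice(178,245)),tray=(slice(98,162),slice(226,356)),blower=(slice(125,162),slice(384,420))).items(): print(nm,(y[r,c]>40).sum())
E
```

```text
[69.58390388 51.6891574  70.        ] [42.57551852 30.80248302 70.        ] screw 2.4833202904876317 or 2.4833202904876317 34.142437613779656
tab [ 54.6125931  -37.98768558  49.        ]
socket 0
tray 0
blower 0
```

Screw measures about 2.4 (the stop), the band is at x ≈ 54.6 mm, and the other objects haven't moved.

```bash
python3 -c "
from workcell import workorder; print(workorder.job_done())"
```

```text
the job is handed in; nothing more can be done
None
```

The job is handed in: the band is home against the shoulder (about 54.6 mm out along the stub, limit 60), the screw is at its stop, the gripper is clear, and the socket, tray and blower show no change in the top view; no verdict came back from the hand-in.

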